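# Set the desk lamp over the clipboard

## Task

Set the desk lamp to light the form on the clipboard: with one fingertip, push its arm round until the light bar hangs over the middle of the clipboard, and push the end of the light bar until it lies square across the page, parallel to the clip. Push gently - do not grip the lamp, lift it or shift its base - and leave the clipboard and everything else on the desk where they are.

Things in the scene. Friction and masses are not known exactly. Their poses are not given: they have to be found in the camera images.
- lamp: swing-arm desk lamp with a loose round dark steel base (200 mm across, 18 mm thick, about 3 kg) and a thin upright post (18 mm) at its centre; the arm's hub on top of the post spans heights 276 to 324 mm. Origin: centre of the base's underside on the desk, z up. Its x axis is the direction from which the arm angle is counted: at arm angle 0 the arm points along this body's -x.
- lamp_pivot (a point): point on the post's axis 300 mm above the desk, at the height of the arm's centre line; the arm turns about the vertical through it
- lamp_arm (a joint): angle of the arm about the post (rad, counter-clockwise seen from above is positive, stops at -1.3 and +1.3). The arm is a level dark round tube 16 mm thick with its centre line 300 mm above the desk, from the pivot out to 323 mm, with a 65 mm counterweight stub behind the post. Its friction takes about 2 N to overcome at mid-length; it stays where it is left.
- push_point (a point): point on the centre line of the arm tube, 170 mm out from the pivot: a good place to push sideways
- lamp_bar (a joint): angle of the light bar relative to the arm (rad, counter-clockwise from above is positive, stops at -1.3 and +1.3); 0 = bar at right angles to the arm, like a T. Light friction (under 1 N at the end of the bar, much less than moves the arm); stays where it is left.
- bar_center (a point): centre of the light bar, directly below the outer end of the arm, 323 mm from the post's axis and 269 mm above the desk. The bar is a flat silver LED light bar 280 mm long, 45 mm wide, 14 mm thick (heights 262 to 276 mm) with black end caps, turning about the vertical through this point. This frame's y axis runs along the bar's length.
- bar_left (a point): point in the middle of the bar's section, 120 mm from its centre towards its +y end
- bar_right (a point): point in the middle of the bar's section, 120 mm from its centre towards its -y end
- clipboard: brown board 240 x 165 x 4 mm with a white form and a steel clip (90 mm long, 16 mm high in all) at its far end; loose, leave alone. Origin: middle of its underside; x along its length towards the clip, y across the page, parallel to the clip. It lies left or right of the arm, its middle 305 to 342 mm from the post's axis, so the bar's centre can come within 20 mm of straight above it.
- notebook: closed blue spiral notebook 210 x 150 mm, 16 mm thick, on the other side of the lamp's middle line from the clipboard; not the one to light, to be left alone; noisy pose is of its origin at the centre of its underside
- stapler: red stapler 130 x 36 mm, 51 mm high, between clipboard and notebook; loose bystander; noisy pose is of its origin at the centre of its underside
- paper_cup: white cup 66 mm across, 75 mm high, in front of the lamp base; loose bystander; noisy pose is of its origin at the centre of its underside
- pen_cup: black pen cup 76 mm across with pens up to 194 mm high, beside the lamp base; loose bystander; noisy pose is of its origin at the centre of its underside
- water_bottle: clear water bottle 64 mm across, 210 mm high, on the other side of the lamp base; loose bystander; noisy pose is of its origin at the centre of its underside
- lamp_foot (a point): point on the upper face of the lamp's base, 90 mm from the post's axis along the lamp body's -x: shows whether the base has turned

How it is judged:
By the outcome, as a careful person would: the job done as asked, in the order asked, and still so for the second after the job is handed in, with the robot touching nothing.
It also fails if it takes over 58 s, if anything falls off the work surface, if the arm or the gripper's body presses on something with over 40 N, if the wrist force passes 120 N, or if a joint passes its speed limit or range.

## Robot

A 6-joint arm with a two-finger parallel gripper is mounted at the origin on the work surface. World frame = base frame: x ahead of the robot, y to its left, z up, the work surface at z = 0. Lengths are in m, angles in rad, forces in N, time in s.
With the tool pointing down it reaches from about 0.325 to 0.775 m from the base axis. Payload 5.5 kg.
Tool frame: the origin (TCP) lies between the finger pads; the fingertips stand 8 mm ahead of it and the grasp point (between the pads) lies 11 mm behind it (tcp_to_tips is the distance from the TCP to the fingertips, in m); z points along the fingers, y is the direction in which the jaws open and shut (so a half turn about z gives the same grasp; the last joint's range is limited). The gripper opens to 88 mm and grips with 3 to 60 N. Pads are 20 mm wide; open, the fingers measure 115 mm over their backs; the gripper's body (75 mm by 178 mm) begins 61 mm behind the grasp point.
Start: joints at [1.215, 0.091, 1.231, -0, 1.82, -0.057], TCP at [0.177, 0.573, 0.231] pointing down, gripper open.
Joint ranges: [-2.87, 2.87], [-0.86, 2.18], [0.17, 2.46], [-1.51, 4.65], [0.06, 2.69], [-2.65, 2.65]. Speed limits (rad/s): [2.57, 2.57, 3.01, 3.14, 3.14, 3.14].

## Interface

Orientations are given as a unit quaternion [w, x, y, z].
In Python, from bench import * gives the robot as it stands. Calls block until the motion is done:
- move_to(position, orientation): joint-space move of the TCP to a pose.
- move_l(position, speed=0.15, orientation=None): straight line of the TCP; orientation=None keeps the orientation; speed is the mean speed in m/s.
- movej(angles): joint-space move.
- gripper_open() and close(): open the fingers fully, or close them until they stop; the grip force is fixed at half the most.
- hold(seconds).
- inverse_kinematics(position, orientation): joint angles nearest the present ones, or None.
- state(): the state.
- get_image(name): name is "scene" or "top"; returns a dict with "frame" (420x560x3 uint8, blue, green, red), "depth" (420x560 float32, m along the optical axis (not along the pixel's ray), 0 where there is no reading), "camera_matrix" (3x3 intrinsics, pixels), "view" (4x4, takes a point from world to camera coordinates). Camera axes: x right, y up, looking along -z (the intrinsics and any distortion apply to the point x, -y, -z); pixel columns grow to the right and rows downward; lengths in m; the calibration is good to about 2 mm. A picture is of the moment at which its call begins.
A pose or a line that the arm cannot do raises IKError and nothing moves.
- job_done(): hands the job in, once; it reports no verdict.
The state is a dict: "time": time; "joint_pos": joint angles; "dq": joint speeds; "joint_torque": joint torques, N m; "ee_pos": TCP position; "ee_rot": TCP orientation; "ft_force": force on the tool from outside, world axes, zero at the start; "moment": the same for the moment, N m; "finger_gap": finger opening in m.
Only numpy, scipy, OpenCV 4.12 (cv2) and the standard library are available. Lean on these libraries where they do the work, as an engineer would, in place of code of your own. Each camera call takes 0.05 s, during which the arm holds its last target. There are 200 camera calls.

## Working session

There is one attempt and no reset: what is moved stays moved. The work goes in short steps, each a Python script; the robot and the scene stay as the last script left them, time stands still between calls to the robot, and variables do not carry over. Pictures are saved under pics/ and viewed, about 8 in all and at most 12, crops included, and the job is handed in when it is done.

```bash
mkdir -p pics; ls
python3 - <<'E'
from bench import *
import cv2,numpy as np
for n in("scene","top"):
    d=get_image(n); cv2.imwrite(f"pics/{n}0.png",d["frame"]); np.savez(f"{n}0.npz",**d)
    print(n,d["camera_matrix"],d["view"],d.keys(),(d["depth"]>0).mean())
s=state();print(s)
E
```

```text
pics
scene [[380.70022338   0.         284.61864515]
 [  0.         380.70022338 212.16098809]
 [  0.           0.           1.        ]] [[ 4.28816170e-01  9.03391541e-01 -6.45338263e-04 -2.27348099e-01]
 [-6.66665680e-01  3.16930554e-01  6.74619815e-01  2.52268440e-01]
 [ 6.09650362e-01 -2.88857661e-01  7.38165082e-01 -1.31222107e+00]
 [ 0.00000000e+00  0.00000000e+00  0.00000000e+00  1.00000000e+00]] dict_keys(['frame', 'depth', 'camera_matrix', 'view']) 0.9960926870748299
top [[469.42498841   0.         276.96072493]
 [  0.         469.42498841 203.92873667]
 [  0.           0.           1.        ]] [[-0.01103844 -0.99902766  0.04268354 -0.03658215]
 [ 0.99075689 -0.00515561  0.13555149 -0.56420314]
 [-0.13519963  0.04378529  0.98985045 -0.94806112]
 [ 0.          0.          0.          1.        ]] dict_keys(['frame', 'depth', 'camera_matrix', 'view']) 0.995875850340136
{'time': 0.1, 'joint_pos': array([ 1.21531964e+00,  9.17748052e-02,  1.23174670e+00, -3.36006916e-06,
        1.81978462e+00, -5.66716079e-02]), 'dq': array([-0.00104363, -0.00069471, -0.00212559, -0.00104367,  0.0005717 ,
        0.00050142]), 'joint_torque': array([ 2.35157699e-03, -4.47857344e+01, -4.07572210e+01,  6.99389353e-02,
        2.83944671e-02, -1.19602923e-04]), 'ee_pos': array([0.17652866, 0.57318887, 0.22963578]), 'ee_rot': array([-1.73709972e-04,  1.48847710e-01,  9.88859760e-01, -8.38941671e-04]), 'ft_force': array([-0.44133304,  0.05803065, -0.52350591]), 'moment': array([-0.06177326, -0.02349502, -0.02544942]), 'finger_gap': 0.08841684308002087}
```

View pics/top0.png

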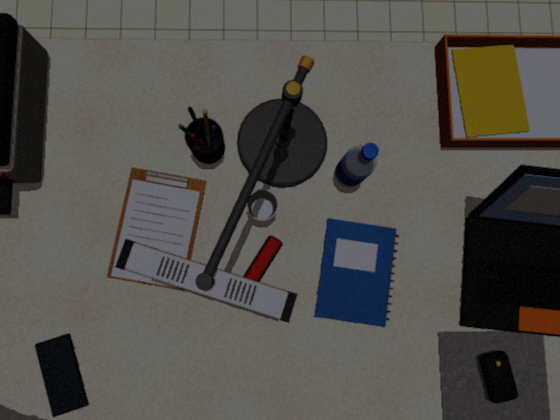

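View pics/scene0.png

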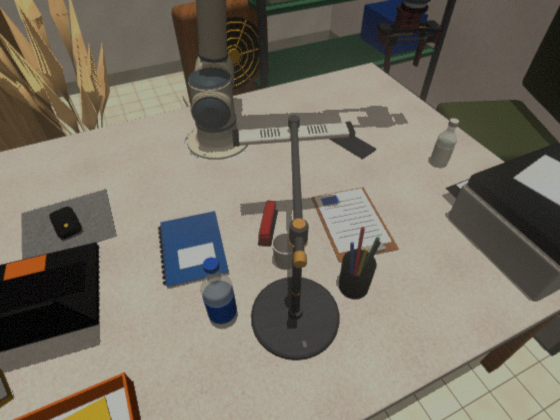

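The top view (up = +x, left = +y) shows the lamp base at about (283,142), the pivot cap at (292,90) and the bar's hinge at (206,281). The clipboard is at about (157,227) with its clip at the far end (168,179), and the bar partly covers it. The scene view shows the same layout, with the page unobstructed at about (353,222).

```bash
cat > meas.py <<'E'
import numpy as np, cv2
def cloud(d):
    """world point of every pixel (from depth)"""
    K,V,D=d["camera_matrix"],d["view"],d["depth"]
    v,u=np.mgrid[:420,:560]
    c=np.stack([(u-K[0,2])/K[0,0]*D,-(v-K[1,2])/K[1,1]*D,-D],-1)
    return (c-V[:3,3])@V[:3,:3]
def plane(d,z):
    """world point of every pixel, cast on plane z"""
    K,V=d["camera_matrix"],d["view"]
    v,u=np.mgrid[:420,:560]
    r=np.stack([(u-K[0,2])/K[0,0],-(v-K[1,2])/K[1,1],-np.ones(u.shape)],-1)@V[:3,:3]
    o=-V[:3,:3].T@V[:3,3]
    return (o+r*((z-o[2])/r[...,2])[...,None])[...,:2]
def big(m):
    n,l,s,_=cv2.connectedComponentsWithStats(m.astype(np.uint8))
    return l==1+np.argmax(s[1:,4])
def rect(p):
    r=cv2.minAreaRect((p*1000).astype(np.float32)); b=cv2.boxPoints(r)/1000
    e=b[1]-b[0],b[2]-b[1]; L=max(e,key=np.linalg.norm)
    return np.array(r[0])/1000,sorted(np.array(r[1])),np.arctan2(L[1],L[0])
def bar(d,roi):
    """bar from top camera: centre, size, yaw of length axis (mod pi)"""
    P=cloud(d); m=(P[...,2]>.25)&(P[...,2]<.285)&(P[...,0]>roi[0])&(P[...,0]<roi[1])&(P[...,1]>roi[2])&(P[...,1]<roi[3])
    m=big(cv2.morphologyEx(m.astype(np.uint8),cv2.MORPH_CLOSE,np.ones((15,15))))
    return rect(plane(d,.276)[m])
E
python3 - <<'E'
from meas import *
t=dict(np.load("top0.npz")); s=dict(np.load("scene0.npz"))
P=cloud(t); print("bar",bar(t,(.2,.6,-.2,.45)))
Q=P.reshape(-1,3)
# arm tube: height .29-.325
m=(P[...,2]>.288)&(P[...,2]<.335)&(P[...,0]<.95)&(P[...,0]>.2)&(abs(P[...,1])<.3)
m=big(m); q=plane(t,.304)[m]; l=cv2.fitLine((q*1000).astype(np.float32),cv2.DIST_HUBER,0,.01,.01).ravel()
a=q@l[:2]; print("arm line",l[:2],l[2:]/1000,"extent",a.min(),a.max(),"ends",q[a.argmin()],q[a.argmax()])
# base disc
for n,d in (("top",t),("scene",s)):
    P=cloud(d); f=d["frame"].astype(int)
    m=(abs(P[...,2]-.018)<.006)&(f.max(-1)<95)&(abs(P[...,1])<.2)&(P[...,0]>.5)&(P[...,0]<.9)
    m=big(cv2.morphologyEx(m.astype(np.uint8),cv2.MORPH_CLOSE,np.ones((21,21))))
    q=plane(d,.018)[m]; c,r=cv2.minEnclosingCircle((q*1000).astype(np.float32)); print(n,"base",np.array(c)/1000,r,q.mean(0),m.sum())
    hsv=cv2.cvtColor(d["frame"],cv2.COLOR_BGR2HSV)
    # clipboard: box region points; brown
    X=plane(d,.004); roi=(X[...,0]>.3)&(X[...,0]<.75)&(X[...,1]>.05)&(X[...,1]<.4)&(P[...,2]<.02)
    br=roi&(hsv[...,1]>110)&(hsv[...,0]>4)&(hsv[...,0]<20)
    print("brown px",br.sum())
    cv2.imwrite(f"pics/br_{n}.png",br*255)
    k=cv2.morphologyEx(br.astype(np.uint8),cv2.MORPH_CLOSE,np.ones((5,5)))
    print("board",rect(X[big(k)]), rect(X[br]))
    cl=P[(P[...,2]>.011)&(P[...,2]<.022)&roi]; print("clip",len(cl),cl.mean(0) if len(cl) else 0)
E
python3 -c "
import cv2,numpy as np
cv2.imwrite('pics/br.png',np.hstack([cv2.imread('pics/br_top.png')[130:330,60:330],cv2.imread('pics/br_scene.png')[130:330,230:500]]))"
```

```text
bar (array([0.41364536, 0.08098671]), [np.float64(45.734832763671875), np.float64(280.9371032714844)], np.float32(1.2519337))
arm line [ 0.908159  -0.4186253] [0.579346   0.00405802] extent 0.32847632477668576 0.7319822420020673 ends [0.40221657 0.08790744] [ 0.76744277 -0.08365995]
top base [ 0.65550244 -0.02805374] 176.38858032226562 [ 0.69214656 -0.03170063] 8092
brown px 986
board (array([0.5309201 , 0.28008392]), [np.float64(34.57374954223633), np.float64(238.3053741455078)], np.float32(-0.20859756)) (array([0.57088623, 0.20065097]), [np.float64(180.0662078857422), np.float64(357.8846130371094)], np.float32(-0.26944995))
clip 363 [0.63571061 0.18168214 0.01435621]
scene base [ 0.65091388 -0.00788113] 192.40794372558594 [ 0.70111993 -0.04437726] 7249
brown px 301
board (array([0.52776166, 0.13912863]), [np.float64(24.207252502441406), np.float64(194.65518188476562)], np.float32(-0.1911305)) (array([0.52346887, 0.20998938]), [np.float64(162.5538787841797), np.float64(229.3792724609375)], np.float32(-0.18697137))
clip 106 [0.6803253  0.13967207 0.01475523][ WARN:0@0.542] global loadsave.cpp:1063 imwrite_ Unsupported depth image for selected encoder is fallbacked to CV_8U.
```

View pics/br.png

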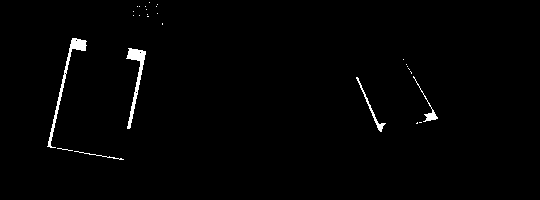

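The mask on the left (top view) outlines the board cleanly; the only clutter is pen specks at about (148,12). I'll fit the board without those specks and find the pivot two ways.

```bash
cat >> meas.py <<'E'
def board(d):
    P=cloud(d); X=plane(d,.004); hsv=cv2.cvtColor(d["frame"],cv2.COLOR_BGR2HSV)
    m=(X[...,0]>.3)&(X[...,0]<.75)&(X[...,1]>.05)&(X[...,1]<.4)&(P[...,2]<.02)&(hsv[...,1]>110)&(hsv[...,0]>4)&(hsv[...,0]<20)
    n,l,s,_=cv2.connectedComponentsWithStats(m.astype(np.uint8),connectivity=8)
    return rect(X[np.isin(l,1+np.flatnonzero(s[1:,4]>40))])
def arm(d,piv):
    P=cloud(d); X=plane(d,.304); r=np.linalg.norm(X-piv,axis=-1)
    m=(P[...,2]>.288)&(P[...,2]<.316)&(r>.04)&(r<.30)
    q=X[big(m)]; l=cv2.fitLine((q*1000).astype(np.float32),cv2.DIST_HUBER,0,.01,.01).ravel()
    u=l[:2]*np.sign(l[:2]@(q.mean(0)-piv)); return np.arctan2(u[1],u[0]),l[2:]/1000
def base(d):
    P=cloud(d); X=plane(d,.018); f=d["frame"].max(-1)
    m=(abs(P[...,2]-.018)<.008)&(f<95)&(np.linalg.norm(X-[.70,-.05],axis=-1)<.13)
    m=cv2.morphologyEx(m.astype(np.uint8),cv2.MORPH_OPEN,np.ones((3,3)))
    h=cv2.convexHull((X[big(m)]*1000).astype(np.float32)); (c,s,_)=cv2.fitEllipse(h); return np.array(c)/1000,s
E
python3 - <<'E'
from meas import *
t=dict(np.load("top0.npz")); s=dict(np.load("scene0.npz"))
B=board(t);print("board",B); print("base",base(t),base(s))
b=bar(t,(.2,.6,-.2,.45)); 
piv=np.array([.707,-.0542]); a,_=arm(t,piv); piv=b[0]-.323*np.array([np.cos(a),np.sin(a)])
print("arm",a,"pivot",piv)
v=B[0]-piv; print("r",np.linalg.norm(v),"target",np.arctan2(v[1],v[0]))
for n,d in(("top",t),("scene",s)):
  P=cloud(d); hs=cv2.cvtColor(d["frame"],cv2.COLOR_BGR2HSV)
  m=(np.linalg.norm(P[...,:2]-piv,axis=-1)<.03)&(P[...,2]>.27); q=P[m]; z=q[:,2].max(); print(n,"hub",z,plane(d,.324)[m&(P[...,2]>.315)].mean(0))
P=cloud(t)
for nm,(x0,x1,y0,y1) in dict(pen=(.6,.8,.06,.16),all=(.3,.9,.05,.45)).items():
  m=(P[...,0]>x0)&(P[...,0]<x1)&(P[...,1]>y0)&(P[...,1]<y1)&(P[...,2]>.03)&(P[...,2]<.22)
  q=P[m]; print(nm,len(q),q.min(0),q.max(0))
E
```

```text
board (array([0.51870032, 0.21458051]), [np.float64(163.82537841796875), np.float64(238.59542846679688)], np.float32(-0.18519856))
base (array([ 0.69253265, -0.08345081]), (126.45913696289062, 193.88735961914062)) (array([ 0.71032953, -0.06064665]), (195.24200439453125, 197.3482666015625))
arm 2.7096827233354404 pivot [ 0.70698359 -0.05422306]
r 0.32818584198945705 target 2.1818237680115726
top hub 0.32777094770223913 [ 0.70380784 -0.05368041]
scene hub 0.3264725545225308 [ 0.71185788 -0.06104893]
pen 1193 [0.65813094 0.07082659 0.03060241] [0.73301017 0.14657241 0.19403557]
all 1193 [0.65813094 0.07082659 0.03060241] [0.73301017 0.14657241 0.19403557]
```

Pivot is about (0.707, −0.054), with the arm at 2.710 rad and a target of 2.182 rad. The bar's final yaw is 1.386. I'll push the arm clockwise with closed fingers, stop short, and measure.

```bash
cat > go.py <<'E'
from bench import *
from meas import *
piv=np.array([.707,-.0542]); TA=2.1818; TB=1.3856; BC=np.array([.5187,.2146])
def down(psi): f=(psi+np.pi/2)/2; return [0,np.cos(f),np.sin(f),0]
def U(a): return np.array([np.cos(a),np.sin(a)])
def apose(a,off,z):           # behind the arm tube at angle a, pushing clockwise
    return [*(piv+.17*U(a)-off*U(a-np.pi/2)),z],down(a-np.pi/2)
def look(tag):
    d=get_image("top"); cv2.imwrite(f"pics/{tag}.png",d["frame"])
    c,s,y=bar(d,(.2,.75,-.2,.5)); v=c-piv
    print(tag,"bar",c,s,"yaw",y%np.pi,"r",np.linalg.norm(v),"armang",np.arctan2(v[1],v[0]),"t",state()["time"])
    try: print("  arm fit",arm(d,piv)[0],"board",board(d))
    except Exception as e: print(e)
    return d
def F(): print("F",np.round(state()["ft_force"],2),"tcp",np.round(state()["ee_pos"],4),"t",round(state()["time"],2))
E
python3 - <<'E'
from go import *
close(); p=state()["ee_pos"]; move_l([p[0],p[1],.42],.2); F()
P,q=apose(2.71,.055,.42); move_to(P,q); F()
P,q=apose(2.71,.055,.293); move_l(P,.15,q); F()
P,q=apose(2.71,.03,.293); move_l(P,.05,q); F()
for a in np.linspace(2.71,2.26,7):
    P,q=apose(a,.0215,.293); move_l(P,.06,q); F()
look("push1")
E
```

```text
F [-0.5   0.06 -0.66] tcp [0.1766 0.5735 0.4189] t 2.54
F [ 0.16 -0.58  0.51] tcp [ 0.5297 -0.0323  0.42  ] t 5.03
F [ 0.42  0.44 -0.17] tcp [ 0.5298 -0.033   0.2942] t 6.03
F [ 0.49 -0.22  0.25] tcp [ 0.5401 -0.0101  0.2929] t 6.68
F [ 0.1   2.08 -0.87] tcp [ 0.5437 -0.0024  0.2929] t 6.97
F [-0.64  0.02 -0.88] tcp [0.5479 0.0095 0.293 ] t 7.34
F [-0.54 -0.39 -0.32] tcp [0.5531 0.0211 0.293 ] t 7.71
F [ 0.09 -0.42 -0.65] tcp [0.5592 0.0324 0.293 ] t 8.07
F [ 0.31 -0.09 -0.24] tcp [0.5661 0.0432 0.293 ] t 8.44
F [ 0.11  0.33 -0.48] tcp [0.5738 0.0535 0.293 ] t 8.81
F [ 0.3  -0.04  0.24] tcp [0.5822 0.0632 0.293 ] t 9.18
push1 bar [0.55157568 0.24645233] [np.float64(45.86516189575195), np.float64(134.8596649169922)] yaw 0.81554216 r 0.3384502069619301 armang 2.0479172988557206 t 9.225
  arm fit 2.279121858583996 board (array([0.51884454, 0.21461909]), [np.float64(163.99697875976562), np.float64(238.2078399658203)], np.float32(-0.1842557))
```

Run:
```python
from go import *
for a in (2.215,2.172):
    P,q=apose(a,.0215,.293); move_l(P,.05,q); F()
P,q=apose(2.172,.06,.293); move_l(P,.1,q)
P,q=apose(2.172,.17,.40); move_l(P,.2,q); F()
look("push2")
```

```text
F [ 0.46 -0.76  0.08] tcp [0.5877 0.0687 0.293 ] t 9.53
F [-0.15  1.89 -0.21] tcp [0.5931 0.0738 0.293 ] t 9.83
F [-0.24  0.32 -0.54] tcp [ 0.4711 -0.01    0.3987] t 11.28
push2 bar [0.52313385 0.21062489] [np.float64(46.73302459716797), np.float64(281.1793212890625)] yaw 0.71978086 r 0.32239569651625183 armang 2.177682016493004 t 11.3333
  arm fit 2.067659670471909 board (array([0.52136743, 0.23007648]), [np.float64(132.24398803710938), np.float64(238.0948028564453)], np.float32(-0.18597549))
```

View pics/push2.png

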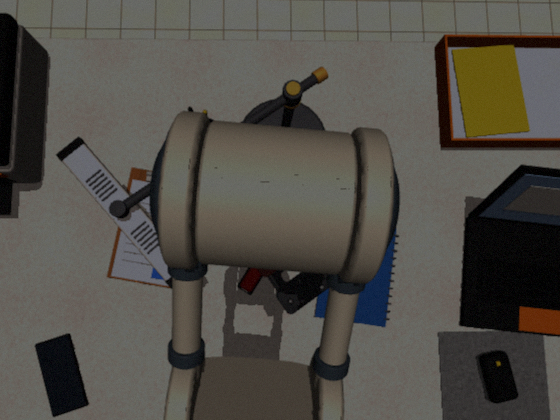

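The arm is clear and at 2.178 rad (target 2.182), so the bar centre is about 6 mm from the board's middle. The bar's hinge is at (119,208) and the near end at about (165,285). The clipboard hasn't moved; the board fit is off only because the robot hides part of it. Next is the bar, pushed counter-clockwise at its near end.

```bash
cat >> go.py <<'E'
C=np.array([.5231,.2106])
def bpose(y,off,z): return [*(C-.12*U(y)-off*U(y-np.pi/2)),z],down(y-np.pi/2)
E
python3 - <<'E'
from go import *
p=state()["ee_pos"]; move_l([p[0],p[1],.42],.15)
P,q=bpose(.72,.07,.42); move_to(P,q); F()
P,q=bpose(.72,.07,.263); move_l(P,.15,q); F()
P,q=bpose(.72,.042,.263); move_l(P,.06,q); F()
for y in np.linspace(.74,1.37,9):
    P,q=bpose(y,.035,.263); move_l(P,.06,q); F()
P,q=bpose(1.37,.07,.263); move_l(P,.1,q)
P,q=bpose(1.37,.16,.263); move_l(P,.2,q); F()
look("bar1")
E
```

```text
F [0.73 0.53 0.62] tcp [0.3868 0.1839 0.4196] t 13.28
F [-0.23  0.06  0.27] tcp [0.387  0.1842 0.2641] t 14.48
F [0.15 0.44 0.25] tcp [0.4053 0.1628 0.2629] t 15.1
F [-0.14  0.57  0.2 ] tcp [0.4108 0.1556 0.263 ] t 15.41
F [0.26 0.   0.2 ] tcp [0.4154 0.1471 0.263 ] t 15.72
F [-0.1   0.56  0.83] tcp [0.4208 0.1389 0.263 ] t 16.04
F [-0.1  0.2  0.9] tcp [0.4268 0.131  0.263 ] t 16.36
F [-0.39 -0.62  0.19] tcp [0.4333 0.1237 0.263 ] t 16.68
F [-0.74 -0.05 -1.28] tcp [0.4404 0.1169 0.263 ] t 16.99
F [ 0.08  0.32 -0.5 ] tcp [0.448  0.1107 0.263 ] t 17.31
F [-1.09 -0.42  0.97] tcp [0.4561 0.1051 0.263 ] t 17.62
F [-0.45  0.45 -0.62] tcp [0.4646 0.1002 0.263 ] t 17.94
F [-0.21  0.43 -0.14] tcp [0.3431 0.1249 0.263 ] t 19.04
bar1 bar [0.52229932 0.21042801] [np.float64(45.67426300048828), np.float64(282.6622619628906)] yaw 1.3623255 r 0.32271090109395995 armang 2.1801541848111112 t 19.0917
  arm fit 2.176012424608039 board (array([0.51884149, 0.21467851]), [np.float64(163.8089141845703), np.float64(238.520751953125)], np.float32(-0.18652906))
```

View pics/bar1.png

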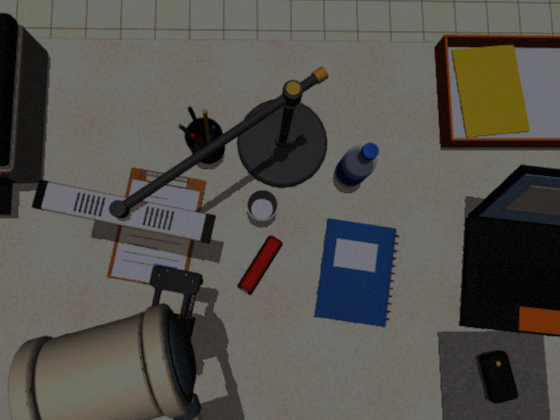

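The bar is nearly square at yaw 1.362 (target about 1.385). It spans (40,195)–(210,228) in the image, the board's full outline is visible and unmoved, and nothing else has shifted. One small final nudge is needed, then I retreat.

Run:
```python
from go import *
P,q=bpose(1.392,.06,.263); move_l(P,.15,q)
P,q=bpose(1.392,.035,.263); move_l(P,.04,q); F()
P,q=bpose(1.392,.07,.263); move_l(P,.08,q)
P,q=bpose(1.392,.16,.263); move_l(P,.2,q); F()
hold(.3); d=look("bar2"); print("base",base(get_image("scene")))
```

```text
F [ 0.73 -0.23  0.21] tcp [0.4674 0.0987 0.2629] t 20.7
F [0.94 0.17 0.26] tcp [0.3449 0.1209 0.263 ] t 21.88
bar2 bar [0.52220923 0.21033823] [np.float64(45.88656997680664), np.float64(282.42327880859375)] yaw 1.3854576 r 0.32268886316303824 armang 2.180542360025614 t 22.2333
  arm fit 2.1767454559250483 board (array([0.51888617, 0.21488011]), [np.float64(164.3953399658203), np.float64(238.36874389648438)], np.float32(-0.18542363))
base (array([ 0.71038287, -0.06066312]), (195.62718200683594, 196.21165466308594))
```

```bash
python3 -c "
from bench import *
job_done(); print(state()['time'])"
```

```text
the job is handed in; nothing more can be done
the job is handed in; nothing more can be done
```

The lamp is set and the job is handed in, at about 22 s on the robot's clock. With closed fingers I pushed the arm clockwise from 2.710 to about 2.18 rad. I then pushed the near end of the light bar counter-clockwise, with one small final nudge.

**Last checks from the cameras, with the robot clear of everything:**
- **Bar position:** its centre is at (0.522, 0.210), about 6 mm from the clipboard's middle at (0.519, 0.215).
- **Bar direction:** its yaw is 1.3855, and the clip's direction is 1.3854, so it is square within measurement error.
- **Clipboard:** it moved less than 0.5 mm from its first reading.
- **Lamp base:** its centre moved less than 0.1 mm. I did not measure whether it turned.
- **Other objects:** the picture before the final nudge showed them all in place. I checked them by eye, not by measurement.
- **Forces:** the readings I sampled during the pushes stayed under about 2.5 N.

**Disagreements:**
- The two cameras differ by about 8 mm on where the post is. I used the top camera throughout.
- The direct fit of the arm's angle (2.177) differs by 0.004 rad from the angle worked out from the bar's centre (2.181).
- Two fits mid-task, one of the bar and one of the board and arm, were wrong because the robot hid part of the view. I took them again with a clear view.

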